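Unstack the food boxes onto their station trays

TASK

Take the stack of four lidded food boxes apart and set each box in the tray of its lid's colour, flat on the tray's floor inside the rim, its long side along the tray's long side. Keep the boxes upright and put them down gently, without dropping them, and leave the sauce cup and the shaker where they stand.

Things in the scene. Friction and masses are not known exactly. Their poses are not given: they have to be found in the camera images.
- box_blue: lidded food box, white with a blue lid, 136 x 56 x 42 mm (long side along its x, height along z), plain straight sides, lid shut and flush with the sides; closed and rigid, 0.1 to 0.42 kg; its place in the stack of four: bottom; the boxes stand centred on one another to a few mm, long sides along one another to about 0.1 rad. Origin: centre of its underside; z up
- tray_blue: low metal tray with a blue liner on its floor, fixed on the table; inside 156 x 76 mm (long side along its x), floor 3 mm above the table, rim 3 mm thick and 8 mm above the table; the blue box fits in with 10 mm to spare all round. Origin: centre of its underside, at table height; z up
- box_green: lidded food box, white with a green lid, 116 x 56 x 42 mm (long side along its x, height along z), plain straight sides, lid shut and flush with the sides; closed and rigid, 0.1 to 0.42 kg; its place in the stack of four: second from below; the boxes stand centred on one another to a few mm, long sides along one another to about 0.1 rad. Origin: centre of its underside; z up
- tray_green: low metal tray with a green liner on its floor, fixed on the table; inside 136 x 76 mm (long side along its x), floor 3 mm above the table, rim 3 mm thick and 8 mm above the table; the green box fits in with 10 mm to spare all round. Origin: centre of its underside, at table height; z up
- box_yellow: lidded food box, white with a yellow lid, 96 x 56 x 42 mm (long side along its x, height along z), plain straight sides, lid shut and flush with the sides; closed and rigid, 0.1 to 0.42 kg; its place in the stack of four: third from below; the boxes stand centred on one another to a few mm, long sides along one another to about 0.1 rad. Origin: centre of its underside; z up
- tray_yellow: low metal tray with a yellow liner on its floor, fixed on the table; inside 116 x 76 mm (long side along its x), floor 3 mm above the table, rim 3 mm thick and 8 mm above the table; the yellow box fits in with 10 mm to spare all round. Origin: centre of its underside, at table height; z up
- box_red: lidded food box, white with a red lid, 76 x 56 x 42 mm (long side along its x, height along z), plain straight sides, lid shut and flush with the sides; closed and rigid, 0.1 to 0.42 kg; its place in the stack of four: top; the boxes stand centred on one another to a few mm, long sides along one another to about 0.1 rad. Origin: centre of its underside; z up
- tray_red: low metal tray with a red liner on its floor, fixed on the table; inside 96 x 76 mm (long side along its x), floor 3 mm above the table, rim 3 mm thick and 8 mm above the table; the red box fits in with 10 mm to spare all round. Origin: centre of its underside, at table height; z up
- sauce_pot: white round sauce cup with red sauce in it, 70 mm across, 42 mm high, stands loose; not to be moved. Origin: centre of its underside
- shaker: round steel shaker, 52 mm across, 88 mm high, stands loose; not to be moved. Origin: centre of its underside
There are look-alikes about, which are no part of the job. Leave any purple look-alike of the box_yellow alone.

How it is judged:
By the outcome, as a careful person would: the job done as asked, in the order asked, and still so for the second after the job is handed in, with the robot touching nothing.
It also fails if it takes over 120 s, if anything falls off the work surface, if the arm or the gripper's body presses on something with over 40 N, if the wrist force passes 120 N, or if a joint passes its speed limit or range.

ROBOT

A 6-joint arm with a two-finger parallel gripper is mounted at the origin on a cart in front of the work surface, level with it; the furniture and walls round the work are solid. World frame = base frame: x ahead of the robot, y to its left, z up, the work surface at z = 0. Lengths are in m, angles in rad, forces in N, time in s.
With the tool pointing down it reaches from about 0.35 to 0.775 m from the base axis. Payload 5.5 kg.
Tool frame: the origin (TCP) lies at the very end of the fingers, on their centre line; the grasp point (between the pads) lies env.pinch_z behind it (env.pinch_z is the distance from the TCP to the grasp point, in m); z points along the fingers, y is the line along which they close (so a half turn about z gives the same grasp; the last joint's range is limited). The gripper opens to 85 mm and grips with 20 to 120 N. Pads are 22 mm wide; open, the fingers measure 114 mm over their backs; the gripper's body (76 mm by 85 mm) begins 54 mm behind the grasp point. The pads swing forward as they close: fully open they stand 13 mm farther back than shut.
Start: joints at [1.155, 0.313, 0.046, 1.304, 0, 1.431], TCP at [0.157, 0.553, 0.231] pointing down, gripper open.
Joint ranges: [-2.76, 2.76], [-0.86, 1.69], [-1.03, 1.26], [-2.2, 2.34], [-1.47, 1.5], [-3.14, 3.14]. Speed limits (rad/s): [2.57, 2.57, 3.14, 3.14, 3.14, 3.14].

INTERFACE

Orientations are given as a unit quaternion [w, x, y, z].
In Python, from workcell import env, eyes gives the robot as it stands.
- The arm moves only by the shell command python3 -m jog 'ROWS' [FORCE]. ROWS is JSON, one flat list of numbers, 7 for each row, row after row: the shift along the world's x, y, z as a fraction of full scale, then the turn, a rotation vector about the world's x, y, z as a fraction of full scale, then the opening, from -1 (shut) to 1 (fully open), so that 0 is half open. A call has 1 to 12 rows; each row is the pose to reach, as a shift and turn from the pose commanded when the call began, turning the shorter way round; what a row does not reach only later rows make up. Full scale, the value 1, is 20 cm for a shift and pi rad for a turn. A row lasts 1/12 s, in which the tool goes at most 41.7 mm and 7.16 degrees, less where a joint would pass 70% of its speed; a pose out of reach is approached as far as the arm can. A call with a number of a shift or a turn outside -1 to 1 is refused whole. A call with a gripper value outside its range is refused whole. The fingers move at their own pace and stop on an object; FORCE is the grip in N (left out, the last holds). Time passes only in rows, so rows that repeat a pose let the fingers close. It gives the time, the measured TCP pose, the force, the opening and the grip force at its end, in the units of the state.
- env.get_state(): the state, without advancing time (a new reading comes with each control period).
- eyes.read_camera(name): name is "scene" or "side" or "wrist"; returns (picture, depth): 480x640x3 uint8, red, green, blue; 480x640 float32, m along the optical axis (not along the pixel's ray), 0 where there is no reading.
- eyes.calibration(name): a dict with "fx", "fy", "cx", "cy" (pixels), "k1" (the pictures are not rectified: a ray, as slopes to the right and down, at radius r is drawn at 1 + k1 r^2 times it, then the intrinsics apply), "R" (3x3) and "t" (3): a world point X has camera coordinates R X + t; the wrist camera has in their place "tool_from_camera" (4x4, takes a point from camera to tool coordinates, whose origin is the TCP and whose axes are the flange's). Camera axes: x right, y down, z forward; pixel columns grow to the right and rows downward; lengths in m; the calibration is good to about 2 mm. A picture is of the moment at which its call begins: read the wrist's pose just before it. calibration takes no time and is no camera call.
- env.hand_in(): hands the job in; it is judged then, once.
The state is a dict: "clock": time; "joint_pos": joint angles; "qvel": joint speeds; "tau": joint torques, N m; "tcp_pos": TCP position; "orientation": TCP orientation; "wrist_force": force on the tool from outside, world axes, zero at the start; "ft_torque": the same for the moment, N m; "finger_gap": finger opening in m; "grip_force": force on a finger pad.
Only numpy, scipy, OpenCV 4.12 (cv2) and the standard library are available. Lean on these libraries where they do the work, as an engineer would, in place of code of your own. Each camera call takes 0.05 s, during which the arm holds its last target. There are 200 camera calls.

## Working session

There is one attempt and no reset: what is moved stays moved. The work goes in short steps, Python scripts to look and compute and a shell command to move; the robot and the scene stay as the last step left them, time stands still between calls to the robot, and variables do not carry over. Pictures are saved under pics/ and viewed, at most 14 in all, crops included, and the job is handed in when it is done.

```bash
ls; mkdir -p pics
python3 - <<'E'
from workcell import env, eyes
import cv2,numpy as np
s=env.get_state(); print(s, env.pinch_z)
ims=[]
for n in("scene","side","wrist"):
    p,d=eyes.read_camera(n); np.savez(f"{n}0.npz",p=p,d=d); cv2.imwrite(f"pics/{n}0.png",p[:,:,::-1]); print(n,eyes.calibration(n))
E
```

```text
pics
{'clock': 0.0, 'joint_pos': array([1.15539513e+00, 3.13994745e-01, 4.49391052e-02, 1.30361269e+00,
       4.39459815e-06, 1.43120601e+00]), 'qvel': array([ 3.16492652e-04, -6.66217016e-04, -2.46918026e-03,  6.69399652e-04,
       -1.65847604e-04, -7.99213493e-05]), 'tau': array([-7.53712084e-04, -4.80629647e+01,  2.98531222e+01,  1.95909088e-02,
       -2.37329932e-04,  1.15099857e-05]), 'tcp_pos': array([0.15637239, 0.55277177, 0.2303958 ]), 'orientation': array([-2.58529259e-04,  1.37468689e-01,  9.90505671e-01, -8.99593094e-04]), 'wrist_force': array([0.80215839, 0.25765077, 0.07508864]), 'ft_torque': array([-0.07001913,  0.05215367,  0.00904208]), 'grip_force': 0.0, 'finger_gap': 0.08566421168338374} 0.0187
scene {'fx': 503.2508822570616, 'fy': 503.2508822570616, 'cx': 327.8293475121599, 'cy': 243.83315845432216, 'k1': -0.14514785574552458, 'R': array([[ 0.70841025, -0.70556519, -0.01823929],
       [-0.42466753, -0.40545427, -0.80948399],
       [ 0.56374853,  0.58119239, -0.58685859]]), 't': array([-0.29843276,  0.33210168,  0.84493   ])}
side {'fx': 453.06224144508, 'fy': 453.06224144508, 'cx': 320.53904574990725, 'cy': 236.3002092081864, 'k1': -0.03333780155100342, 'R': array([[ 0.81841951, -0.5740884 , -0.02473888],
       [-0.2366731 , -0.29754427, -0.92490716],
       [ 0.52361756,  0.76281709, -0.37938732]]), 't': array([-0.37581579,  0.26794973,  0.78733826])}
wrist {'fx': 385.90092362925304, 'fy': 385.90092362925304, 'cx': 325.59590501081493, 'cy': 245.80423856080714, 'k1': -0.05320311850749487, 'tool_from_camera': array([[-9.99484179e-04, -9.53303803e-01, -3.02011358e-01,
         7.71306764e-02],
       [ 9.99999377e-01, -8.02777994e-04, -7.75441835e-04,
         5.49311515e-04],
       [ 4.96783578e-04, -3.02011945e-01,  9.53304011e-01,
        -1.43864153e-01],
       [ 0.00000000e+00,  0.00000000e+00,  0.00000000e+00,
         1.00000000e+00]])}
```

View pics/scene0.png

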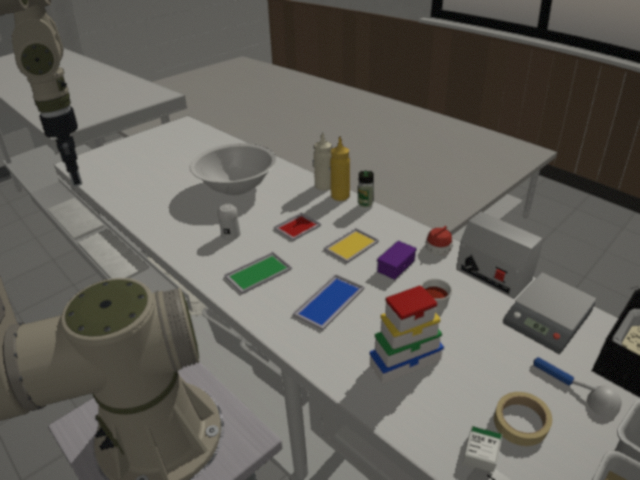

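View pics/side0.png

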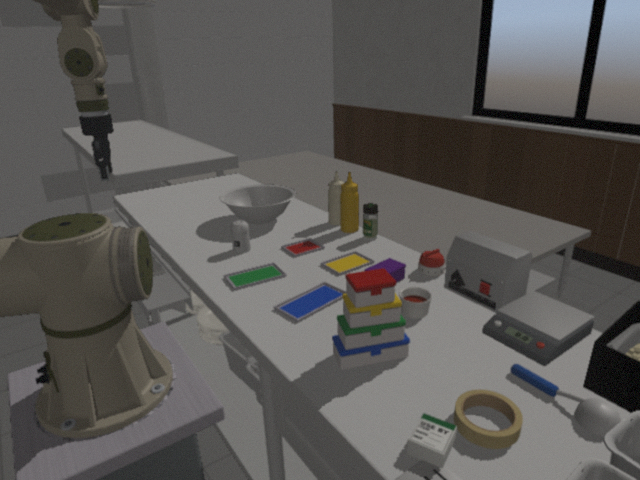

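View pics/wrist0.png

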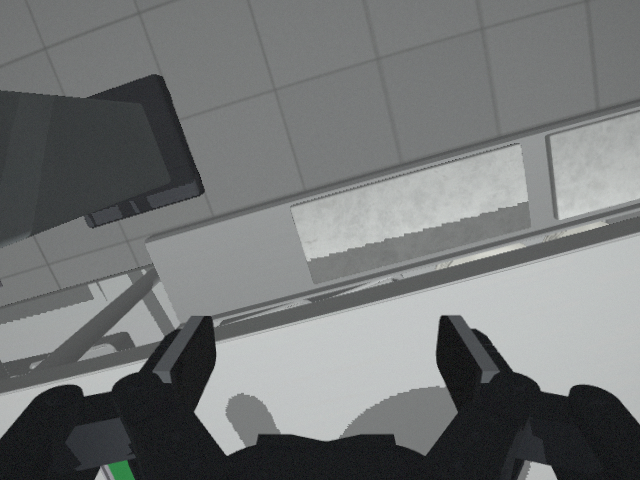

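The scene picture shows the stack at (410,330), with the sauce cup just behind it at (435,292). The shaker is at (228,220). The trays are red (297,226), yellow (351,245), green (258,272) and blue (330,302), and the purple look-alike is at (397,260). The wrist sees only the table edge.

```bash
cat > h.py <<'E'
from workcell import env, eyes
import cv2, numpy as np
from scipy.spatial.transform import Rotation as Ro
HUE={'red':None,'yellow':(20,35),'green':(50,85),'blue':(100,122),'purple':(125,150)}
def mask(p,c):
    h=cv2.cvtColor(np.ascontiguousarray(p),cv2.COLOR_RGB2HSV); H,S,V=cv2.split(h)
    m=((H<8)|(H>172)) if c=='red' else (H>=HUE[c][0])&(H<=HUE[c][1])
    return (m&(S>130)&(V>40)).astype(np.uint8)
def pose(n,s=None):   # world_from_camera
    c=eyes.calibration(n); T=np.eye(4)
    if n=='wrist':
        q=s['orientation']; T[:3,:3]=Ro.from_quat([q[1],q[2],q[3],q[0]]).as_matrix(); T[:3,3]=s['tcp_pos']; T=T@c['tool_from_camera']
    else: T[:3,:3]=c['R'].T; T[:3,3]=-c['R'].T@c['t']
    return c,T
def rays(uv,c):
    K=np.array([[c['fx'],0,c['cx']],[0,c['fy'],c['cy']],[0,0,1]])
    u=cv2.undistortPoints(np.float64(uv).reshape(-1,1,2),K,np.array([c['k1'],0,0,0,0.]))[:,0]
    return np.c_[u,np.ones(len(u))]
def plane(uv,c,T,z):
    r=rays(uv,c)@T[:3,:3].T; o=T[:3,3]; return o+r*((z-o[2])/r[:,2])[:,None]
def cloud(uv,d,c,T):
    uv=np.asarray(uv); return (rays(uv,c)*d[uv[:,1],uv[:,0]][:,None])@T[:3,:3].T+T[:3,3]
def rect(xy):
    (x,y),(w,h),a=cv2.minAreaRect(np.float32(xy*1000)); 
    if w<h: w,h,a=h,w,a+90
    a=(a+90)%180-90
    return np.round([x,y,w,h,a],1)  # mm, deg of long side
def blobs(p,d,c,T,col,z,tol=.012,minpx=60):
    """rects of colour blobs, filtered by depth height z, projected on plane z"""
    m=mask(p,col); n,l=cv2.connectedComponents(m); out=[]
    for i in range(1,n):
        ys,xs=np.where(l==i)
        if len(ys)<minpx: continue
        uv=np.c_[xs,ys]; C=cloud(uv,d,c,T); k=(abs(C[:,2]-z)<tol)&(d[ys,xs]>0)
        if k.sum()<minpx: continue
        out.append((int(k.sum()),rect(plane(uv[k],c,T,z)[:,:2]),np.round(np.median(C[k],0),4),uv.mean(0).round()))
    return out
E
python3 - <<'E'
from h import *
for n in('scene','side'):
    f=np.load(n+'0.npz'); p,d=f['p'],f['d']; c,T=pose(n)
    for i,col in enumerate(['blue','green','yellow','red']):
        print(n,col,'tray',*blobs(p,d,c,T,col,.003,.01)); 
        print('   lid',*blobs(p,d,c,T,col,.042*(i+1),.006,30))
    print(n,'purple',*blobs(p,d,c,T,'purple',.042))
    print('cup',*blobs(p,d,c,T,'red',.038,.01,20))
f=np.load('scene0.npz');c,T=pose('scene')
ys,xs=np.mgrid[190:245,205:255];uv=np.c_[xs.ravel(),ys.ravel()];C=cloud(uv,f['d'],c,T);k=C[:,2]>.03;print('shaker',C[k].min(0),C[k].max(0),np.median(C[k],0))
E
```

```text
scene blue tray (1146, array([454. ,  28.6, 140.9,  59.8,   8.9]), array([0.4488, 0.0264, 0.0042]), array([328., 301.]))
   lid (290, array([ 413.3, -223. ,  138.2,   52.5,  -39.9]), array([ 0.3771, -0.21  ,  0.0416]), array([398., 360.]))
scene green tray (692, array([406.6, 222.2, 117.7,  54.7,  -6.1]), array([0.4036, 0.2211, 0.0039]), array([257., 272.]))
   lid (211, array([ 399.6, -216.1,   98.7,   48.9,  -54.3]), array([ 0.3832, -0.2038,  0.0835]), array([396., 345.]))
scene yellow tray (546, array([642.4, 137.2, 100.9,  59.3,   1.1]), array([0.6394, 0.1354, 0.0045]), array([351., 245.]))
   lid (85, array([782.1, 313.5,  47.9,  43.2, -46.9]), array([0.7805, 0.3109, 0.1259]), array([340., 173.])) (281, array([ 415.7, -217.2,  101.7,   51.9,  -46.5]), array([ 0.3969, -0.2128,  0.1251]), array([408., 326.]))
scene red tray (349, array([603.6, 300.8,  79. ,  57.9,  -0.7]), array([0.6012, 0.2987, 0.0042]), array([297., 226.]))
   lid (981, array([ 423.8, -206.7,   77.2,   58.5,  -19.2]), array([ 0.4224, -0.207 ,  0.1686]), array([415., 301.]))
scene purple (583, array([643.3,  -7.5
[... 1382 characters left out ...]
1, array([ 6.070e+02,  3.051e+02,  7.990e+01,  5.520e+01, -2.000e-01]), array([0.6014, 0.2994, 0.0049]), array([302., 247.]))
   lid (760, array([ 423.1, -208.9,   77.9,   65.2,  -17.9]), array([ 0.4222, -0.2122,  0.1691]), array([371., 281.]))
side purple (222, array([655.4,  -7.1,  83.3,  58.5,   7.1]), array([ 0.6637, -0.0028,  0.0436]), array([389., 266.]))
cup (165, array([773.4, -42.8,  61.4,  56.6,  37.7]), array([ 0.7646, -0.0519,  0.0396]), array([432., 258.])) (31, array([ 663. , -403.4,   16.3,   10.1,   30.6]), array([ 0.6643, -0.4032,  0.0371]), array([540., 344.]))
shaker [-0.12388241 -0.56697861  0.03015133] [0.6043509  0.58274717 0.75924222] [0.44928857 0.3894101  0.06009809]
```

```bash
python3 -m jog '[0.5,-0.5,0.4,0,0,0,1, 1,-1,0.4,0,0,0,1, 1,-1,0.4,0,0,0,1, 1,-1,0.4,0,0,0,1, 1,-1,0.4,0,0,0,1, 1,-1,0.4,0,0,0,1, 1,-1,0.4,0,0,0,1, 1,-1,0.4,0,0,0,1, 1,-1,0.4,0,0,0,1]'
python3 -m jog '[0.34,-1,0,0,0,-0.018,1, 0.34,-1,0,0,0,-0.018,1, 0.34,-1,0,0,0,-0.018,1, 0.34,-1,0,0,0,-0.018,1, 0.34,-1,0,0,0,-0.018,1, 0.34,-1,0,0,0,-0.018,1]'
python3 -m jog '[0,-1,0,0,0,0,1, 0,-1,0,0,0,0,1, 0,-1,0,0,0,0,1, 0,-1,0,0,0,0,1, 0,-1,0,0,0,0,1, 0,-1,0,0,0,0,1]'
python3 -m jog '[0,-0.8,-0.2,0,0,0,1, 0,-0.8,-0.2,0,0,0,1, 0,-0.8,-0.2,0,0,0,1, 0,-0.8,-0.2,0,0,0,1, 0,-0.8,-0.2,0,0,0,1, 0,-0.8,-0.2,0,0,0,1, 0,-0.8,-0.2,0,0,0,1]'
cat > look.py <<'E'
import sys; from h import *
# look.py colour lidz name : wrist look at a lid
col,z,name=sys.argv[1],float(sys.argv[2]),sys.argv[3]
s=env.get_state(); p,d=eyes.read_camera('wrist'); c,T=pose('wrist',s)
np.savez(name+'.npz',p=p,d=d,T=T); cv2.imwrite(f'pics/{name}.png',p[:,:,::-1])
q=s['orientation']; y=Ro.from_quat([q[1],q[2],q[3],q[0]]).as_matrix()[:,1]
print('t',s['clock'],'tcp',s['tcp_pos'].round(4),'yang',np.degrees(np.arctan2(y[1],y[0])).round(2),'gap',s['finger_gap'],'F',s['wrist_force'].round(1))
for b in blobs(p,d,c,T,col,z,.008,150): print(*b)
E
python3 look.py red .168 w1
```

```text
clock: 0.9
tcp_pos: [0.3585, 0.3518, 0.3117]
orientation: [0.0, 0.14, 0.99, 0.0]
wrist_force: [-1.0, 0.7, 0.5]
finger_gap: 0.0856
grip_force: 0.0
clock: 1.4
tcp_pos: [0.4257, 0.1493, 0.3106]
orientation: [0.0, 0.168, 0.986, -0.001]
wrist_force: [-0.4, 0.2, 0.4]
finger_gap: 0.0856
grip_force: 0.0
clock: 1.9
tcp_pos: [0.4247, -0.0501, 0.3105]
orientation: [-0.0, 0.168, 0.986, -0.001]
wrist_force: [1.3, 0.1, -0.9]
finger_gap: 0.0851
grip_force: 0.0
clock: 2.48
tcp_pos: [0.4247, -0.2051, 0.2708]
orientation: [-0.001, 0.165, 0.986, 0.001]
wrist_force: [0.1, 0.3, 0.4]
finger_gap: 0.0853
grip_force: 0.0
t 2.4833 tcp [ 0.4247 -0.2051  0.2708] yang 71.03 gap 0.08526218056000101 F [0.1 0.3 0.4]
8773 [ 426.1 -201.7   75.1   55.1  -19.1] [ 0.4233 -0.2011  0.1691] [330. 242.]
```

View pics/w1.png

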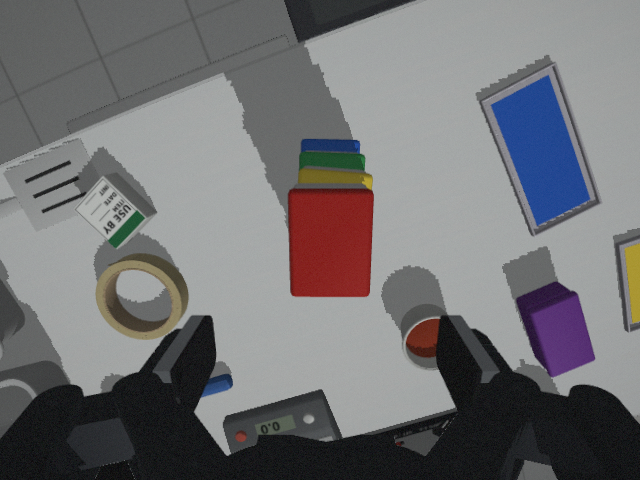

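The wrist view has the red lid centred at (330,242), with the other lids peeking out above it. The cup is at (427,338), right of the stack and clear of the fingers' line.

```bash
python3 look.py red .168 w2
python3 - <<'E'
from h import *
f=np.load('w2.npz'); c,_=pose('wrist',env.get_state()); print(plane([[428,338]],c,f['T'],.04))
for col,z in(('blue',.003),('yellow',.126),('green',.084),('blue',.042)): print(col,*blobs(f['p'],f['d'],c,f['T'],col,z,.008,100))
E
```

```text
t 2.5333 tcp [ 0.4249 -0.2049  0.2713] yang 71.08 gap 0.0853456044239846 F [ 0.8 -0.3 -0.3]
8709 [ 425.7 -201.6   75.1   55.1  -19. ] [ 0.4233 -0.2012  0.1691] [330. 241.]
[[ 0.60295417 -0.14520516  0.04      ]]
blue (7968, array([453. ,  29.4, 144.2,  63.7,   9.3]), array([0.4477, 0.0282, 0.0045]), array([541., 150.]))
yellow (878, array([ 390.3, -185. ,   55. ,   10.8,   65.5]), array([ 0.3889, -0.1866,  0.1268]), array([334., 177.]))
green (883, array([ 381.3, -183.6,   54.1,   13. ,   69.2]), array([ 0.3805, -0.1828,  0.0851]), array([332., 159.]))
blue (660, array([ 371.4, -181.5,   54.6,   12.3,   69.1]), array([ 0.3703, -0.1811,  0.043 ]), array([330., 145.]))
```

```bash
python3 -m jog '[0,0.007,-0.2,0,0,0,1, 0,0.007,-0.35,0,0,0,1, 0,0.007,-0.5,0,0,0,1, 0,0.007,-0.6,0,0,0,1, 0,0.007,-0.65,0,0,0,1, 0,0.007,-0.685,0,0,0,1, 0,0.007,-0.685,0,0,0,1]' 40
python3 -m jog '[0,0,0,0,0,0,0.5, 0,0,0,0,0,0,0.4, 0,0,0,0,0,0,0.35, 0,0,0,0,0,0,0.3, 0,0,0,0,0,0,0.2, 0,0,0,0,0,0,-0.5, 0,0,0,0,0,0,-0.5, 0,0,0,0,0,0,-0.5]' 40
```

```text
clock: 3.17
tcp_pos: [0.4246, -0.2042, 0.134]
orientation: [-0.0, 0.165, 0.986, 0.0]
wrist_force: [0.3, -0.4, 0.8]
finger_gap: 0.0853
grip_force: 0.0
clock: 3.83
tcp_pos: [0.4256, -0.2056, 0.1358]
orientation: [0.001, 0.165, 0.986, -0.0]
wrist_force: [0.3, 2.9, 6.4]
finger_gap: 0.0558
grip_force: 42.6
```

```bash
python3 -m jog '[0,0,0.05,0,0,0,-0.5, 0,0,0.15,0,0,0,-0.5, 0,0,0.3,0,0,0,-0.5, 0,0,0.45,0,0,0,-0.5, 0,0,0.45,0,0,0,-0.5, 0,0,0.45,0,0,0,-0.5]'
python3 - <<'E'
from h import *
s=env.get_state(); p,d=eyes.read_camera('wrist'); cv2.imwrite('pics/w3.png',p[:,:,::-1])
c,T=pose('wrist',s); m=mask(p,'red'); n,l,st,ce=cv2.connectedComponentsWithStats(m); print(st[1:][st[1:,4]>150],s['tcp_pos'],s['grip_force'])
p,d=eyes.read_camera('scene'); c,T=pose('scene'); np.savez('scene1.npz',p=p,d=d)
print('stack lid',*blobs(p,d,c,T,'yellow',.126,.006,80))
E
```

```text
clock: 4.33
tcp_pos: [0.4255, -0.2063, 0.2264]
orientation: [0.002, 0.166, 0.986, -0.001]
wrist_force: [-0.2, -0.2, -2.6]
finger_gap: 0.0555
grip_force: 43.6
[[  238   252   176   193 30326]
 [  446   339    24    22   307]] [ 0.42554423 -0.20628816  0.22643359] 43.565163016319275
stack lid (1210, array([ 426.9, -206. ,   96.5,   59. ,  -22.7]), array([ 0.4256, -0.2063,  0.1264]), array([410., 319.]))
```

View pics/w3.png

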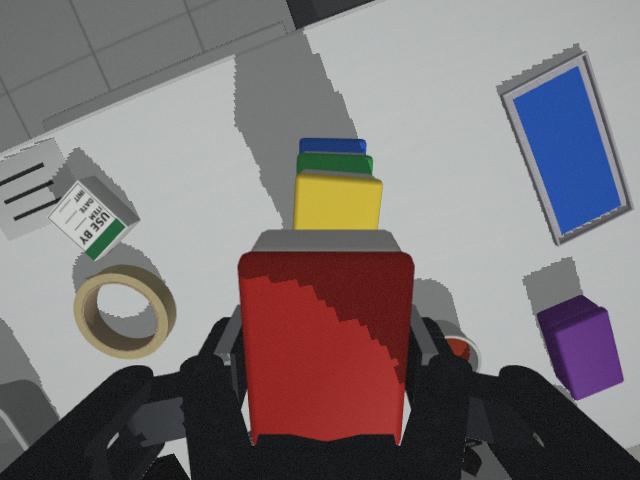

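The red box is held square; its near edge runs along row 253 from column 238 to 413. The yellow lid below at (337,200) is undisturbed.

```bash
cat > held.py <<'E'
import sys; from h import *
# held.py colour halflength : offset of held box centre from TCP along tool x, from near lid edge
col,hl,zl=sys.argv[1],float(sys.argv[2]),float(sys.argv[3])
s=env.get_state(); p,d=eyes.read_camera('wrist'); c,T=pose('wrist',s); m=mask(p,col); n,l,st,ce=cv2.connectedComponentsWithStats(m)
i=1+np.argmax(st[1:,4]); cols=range(int(ce[i][0])-60,int(ce[i][0])+61,10); e=[[u,np.where(l[:,u]==i)[0].min()] for u in cols]
q=s['orientation']; R=Ro.from_quat([q[1],q[2],q[3],q[0]]).as_matrix()
P=(plane(e,c,T,s['tcp_pos'][2]+zl)-s['tcp_pos'])@R; cv2.imwrite(f'pics/held_{col}.png',p[:,:,::-1])
f=np.polyfit(P[:,1],P[:,0],1); print('off x',(np.median(P[:,0])-hl).round(4),'tilt deg',np.degrees(np.arctan(f[0])).round(2),'t',s['clock'],s['tcp_pos'].round(4),'yang',np.degrees(np.arctan2(R[1,1],R[0,1])).round(2),'grip',s['grip_force'])
E
python3 held.py red .038 .0325
python3 -m jog '[0.3,0.5,0.3,0,0,0.1,-0.5, 0.5,1,0.4,0,0,0.1,-0.5, 0.5,1,0.4,0,0,0.1,-0.5, 0.5,1,0.4,0,0,0.1,-0.5, 0.5,1,0.4,0,0,0.1,-0.5, 0.5,1,0.4,0,0,0.1,-0.5, 0.5,1,0.4,0,0,0.1,-0.5]'
python3 -m jog '[0.4,1,0,0,0,0,-0.5, 0.4,1,0,0,0,0,-0.5, 0.4,1,0,0,0,0,-0.5, 0.4,1,0,0,0,0,-0.5, 0.4,1,0,0,0,0,-0.5, 0.4,1,0,0,0,0,-0.5, 0.4,1,0,0,0,0,-0.5]'
python3 held.py red .038 .0325; python3 look.py red .003 w4
```

```text
off x 0.0019 tilt deg -0.05 t 4.4333 [ 0.4241 -0.2052  0.2238] yang 70.94 grip 43.54450285434723
clock: 5.07
tcp_pos: [0.5264, -0.0009, 0.3045]
orientation: [0.001, 0.006, 1.0, 0.001]
wrist_force: [1.4, 0.2, -1.9]
finger_gap: 0.0555
grip_force: 43.9
clock: 5.65
tcp_pos: [0.6045, 0.197, 0.301]
orientation: [-0.002, 0.007, 1.0, -0.0]
wrist_force: [-0.1, -1.1, -2.8]
finger_gap: 0.0554
grip_force: 44.2
off x 0.0017 tilt deg -0.03 t 5.65 [0.6045 0.197  0.301 ] yang 89.18 grip 44.185616970062256
t 5.7 tcp [0.6041 0.1953 0.3017] yang 89.08 gap 0.05510872861949033 F [-0.7 -0.3 -1.5]
3920 [602.8 301.3  82.9  63.7  -1. ] [0.601  0.3007 0.0045] [417. 191.]
```

```bash
python3 -m jog '[0,0.3,-0.1,0,0,0.002,-0.5, 0,0.53,-0.4,0,0,0.002,-0.5, 0,0.53,-0.7,0,0,0.002,-0.5, 0,0.53,-1,0,0,0.002,-0.5, 0,0.53,-1,0,0,0.002,-0.5, 0,0.53,-1,0,0,0.002,-0.5, 0,0.53,-1,0,0,0.002,-0.5, 0,0.53,-1,0,0,0.002,-0.5]'
python3 look.py red .003 w5
```

```text
clock: 6.42
tcp_pos: [0.6025, 0.2982, 0.1024]
orientation: [-0.003, 0.007, 1.0, -0.001]
wrist_force: [0.4, -0.1, -1.5]
finger_gap: 0.0554
grip_force: 44.1
t 6.4167 tcp [0.6025 0.2982 0.1024] yang 89.23 gap 0.05542106131656711 F [ 0.4 -0.1 -1.5]
4376 [575.8 301.7  64.1  28.1  89.2] [0.5752 0.3016 0.0045] [330. 206.]
```

View pics/w5.png

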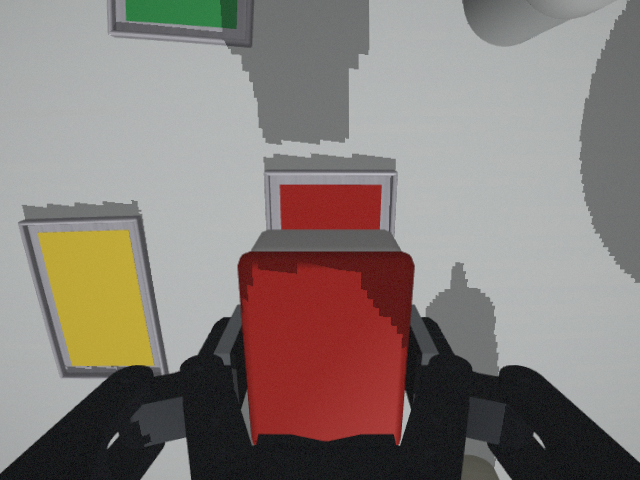

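Box sits squarely over the red tray (liner at 330,206); a few mm of correction as I go down.

```bash
python3 -m jog '[0.008,0.016,-0.15,0,0,0,-0.5, 0.008,0.016,-0.3,0,0,0,-0.5, 0.008,0.016,-0.38,0,0,0,-0.5, 0.008,0.016,-0.41,0,0,0,-0.5, 0.008,0.016,-0.425,0,0,0,-0.5, 0.008,0.016,-0.43,0,0,0,-0.5, 0.008,0.016,-0.435,0,0,0,-0.5, 0.008,0.016,-0.44,0,0,0,-0.5, 0.008,0.016,-0.44,0,0,0,-0.5]'
```

```text
clock: 7.22
tcp_pos: [0.6072, 0.3042, 0.0178]
orientation: [0.001, 0.006, 1.0, 0.0]
wrist_force: [-1.0, 0.4, -2.4]
finger_gap: 0.0556
grip_force: 44.2
```

```bash
python3 -m jog '[-0.012,-0.01,-0.007,0,0,0,-0.5, -0.012,-0.01,-0.013,0,0,0,-0.5, -0.012,-0.01,-0.018,0,0,0,-0.5, -0.012,-0.01,-0.018,0,0,0,-0.5]'
```

```text
clock: 7.55
tcp_pos: [0.6037, 0.3019, 0.013]
orientation: [0.0, 0.006, 1.0, -0.0]
wrist_force: [-1.0, -0.9, 1.0]
finger_gap: 0.0554
grip_force: 44.4
```

```bash
python3 -m jog '[0,0,-0.004,0,0,0,-0.5, 0,0,-0.007,0,0,0,-0.5, 0,0,-0.007,0,0,0,-0.5]'
```

```text
clock: 7.8
tcp_pos: [0.6037, 0.3019, 0.0129]
orientation: [0.0, 0.006, 1.0, -0.0]
wrist_force: [-4.4, -1.3, 9.3]
finger_gap: 0.0556
grip_force: 45.4
```

```bash
python3 -m jog '[0,0,0.004,0,0,0,0.35, 0,0,0.004,0,0,0,0.5, 0,0,0.004,0,0,0,0.8, 0,0,0.004,0,0,0,1, 0,0,0.004,0,0,0,1, 0,0,0.1,0,0,0,1, 0,0,0.3,0,0,0,1, 0,0,0.5,0,0,0,1, 0,0,0.75,0,0,0,1, 0,0,1,0,0,0,1, 0,0,1,0,0,0,1, 0,0,1,0,0,0,1]'
python3 look.py red .045 w6
python3 - <<'E'
from h import *
p,d=eyes.read_camera('scene'); c,T=pose('scene'); np.savez('scene2.npz',p=p,d=d)
print(*blobs(p,d,c,T,'red',.045,.008,80))
print('stack lid',*blobs(p,d,c,T,'yellow',.126,.006,80))
E
```

```text
clock: 8.8
tcp_pos: [0.6065, 0.3029, 0.218]
orientation: [0.005, 0.006, 1.0, 0.002]
wrist_force: [-0.3, 0.5, 0.7]
finger_gap: 0.0854
grip_force: 0.0
t 8.8 tcp [0.6065 0.3029 0.218 ] yang 89.32 gap 0.08539518259662703 F [-0.3  0.5  0.7]
5732 [602.7 302.1  74.8  55.5  -0.7] [0.6008 0.3021 0.0461] [323. 208.]
1422 [783.7 -14.4  65.5  41.6 -17.8] [ 0.7773 -0.014   0.0483] [ 18. 384.]
(340, array([599.6, 295. ,  77.3,  59.9,  -1. ]), array([0.5992, 0.2939, 0.0455]), array([297., 214.])) (235, array([779.2, -34. ,  69. ,  51.7,  33.9]), array([ 0.7716, -0.0406,  0.0481]), array([440., 237.]))
stack lid (82, array([784.4, 315.5,  47.7,  37.2, -46.8]), array([0.7798, 0.3128, 0.1253]), array([340., 173.])) (1210, array([ 426.9, -206.1,   96.7,   58.8,  -22.3]), array([ 0.425 , -0.2064,  0.1264]), array([410., 319.]))
```

```bash
python3 -m jog '[-0.35,-1,0.08,0,0,-0.121,1, -0.35,-1,0.08,0,0,-0.121,1, -0.35,-1,0.08,0,0,-0.121,1, -0.35,-1,0.08,0,0,-0.121,1, -0.35,-1,0.08,0,0,-0.121,1, -0.35,-1,0.08,0,0,-0.121,1]'
python3 -m jog '[-0.5,-1,0,0,0,0,1, -0.5,-1,0,0,0,0,1, -0.5,-1,0,0,0,0,1, -0.5,-1,0,0,0,0,1, -0.5,-1,0,0,0,0,1, -0.5,-1,0,0,0,0,1]'
python3 -m jog '[-0.05,-0.52,0,0,0,0,1, -0.05,-0.52,0,0,0,0,1, -0.05,-0.52,0,0,0,0,1, -0.05,-0.52,0,0,0,0,1, -0.05,-0.52,0,0,0,0,1, -0.05,-0.52,0,0,0,0,1]'
python3 look.py yellow .126 w7
```

```text
clock: 9.4
tcp_pos: [0.5305, 0.0969, 0.2256]
orientation: [-0.002, 0.197, 0.98, -0.002]
wrist_force: [0.2, 0.6, -0.6]
finger_gap: 0.0855
grip_force: 0.0
clock: 9.9
tcp_pos: [0.4307, -0.1007, 0.2253]
orientation: [-0.002, 0.196, 0.981, -0.0]
wrist_force: [0.4, 0.3, -0.3]
finger_gap: 0.0855
grip_force: 0.0
clock: 10.4
tcp_pos: [0.4231, -0.2011, 0.2258]
orientation: [-0.001, 0.195, 0.981, 0.001]
wrist_force: [-0.8, 0.7, -0.0]
finger_gap: 0.0853
grip_force: 0.0
t 10.4 tcp [ 0.4231 -0.2011  0.2258] yang 67.53 gap 0.08532046300599715 F [-0.8  0.7 -0. ]
11127 [ 429.  -201.9   95.7   54.9  -23.6] [ 0.4253 -0.2008  0.1271] [327. 250.]
```

View pics/w7.png

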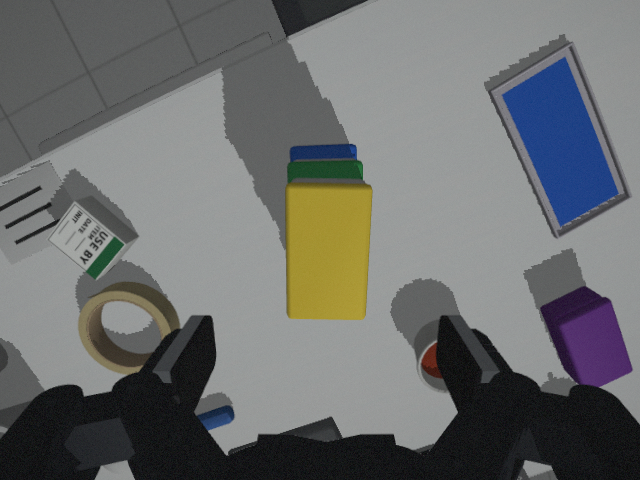

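Yellow lid is fully in view, centred at (328,250), stack straight. Descend on it.

```bash
python3 -m jog '[0.02,-0.018,-0.2,0,0,-0.006,1, 0.02,-0.018,-0.35,0,0,-0.006,1, 0.02,-0.018,-0.5,0,0,-0.006,1, 0.02,-0.018,-0.6,0,0,-0.006,1, 0.02,-0.018,-0.64,0,0,-0.006,1, 0.02,-0.018,-0.67,0,0,-0.006,1, 0.02,-0.018,-0.67,0,0,-0.006,1, 0.02,-0.018,-0.67,0,0,-0.006,1]' 40
python3 -m jog '[0,0,0,0,0,0,0.5, 0,0,0,0,0,0,0.4, 0,0,0,0,0,0,0.35, 0,0,0,0,0,0,0.3, 0,0,0,0,0,0,0.2, 0,0,0,0,0,0,-0.5, 0,0,0,0,0,0,-0.5, 0,0,0,0,0,0,-0.5]' 40
```

```text
clock: 11.12
tcp_pos: [0.4286, -0.2056, 0.0943]
orientation: [0.001, 0.204, 0.979, -0.0]
wrist_force: [-0.2, -1.7, 0.7]
finger_gap: 0.085
grip_force: 0.0
clock: 11.78
tcp_pos: [0.4286, -0.206, 0.0945]
orientation: [0.001, 0.204, 0.979, -0.0]
wrist_force: [-0.1, 2.4, 5.9]
finger_gap: 0.0554
grip_force: 43.3
```

```bash
python3 -m jog '[0,0,0.05,0,0,0,-0.5, 0,0,0.15,0,0,0,-0.5, 0,0,0.3,0,0,0,-0.5, 0,0,0.45,0,0,0,-0.5, 0,0,0.55,0,0,0,-0.5, 0,0,0.55,0,0,0,-0.5]'
python3 held.py yellow .048 .0315
python3 -m jog '[0.3,0.5,0.1,0,0,0.08,-0.5, 0.5,0.85,0.1,0,0,0.137,-0.5, 0.5,0.85,0.1,0,0,0.137,-0.5, 0.5,0.85,0.1,0,0,0.137,-0.5, 0.5,0.85,0.1,0,0,0.137,-0.5, 0.5,0.85,0.1,0,0,0.137,-0.5, 0.5,0.85,0.1,0,0,0.137,-0.5]'
python3 -m jog '[0.3,0.5,0,0,0,0,-0.5, 0.5,0.7,0,0,0,0,-0.5, 0.5,0.7,0,0,0,0,-0.5, 0.5,0.7,0,0,0,0,-0.5, 0.5,0.7,0,0,0,0,-0.5, 0.5,0.7,0,0,0,0,-0.5]'
python3 held.py yellow .048 .0315; python3 look.py yellow .003 w8
```

```text
clock: 12.28
tcp_pos: [0.4297, -0.2073, 0.2083]
orientation: [0.003, 0.204, 0.979, -0.002]
wrist_force: [0.5, -1.6, -1.4]
finger_gap: 0.0557
grip_force: 42.9
off x 0.0015 tilt deg -0.02 t 12.2833 [ 0.4297 -0.2073  0.2083] yang 66.44 grip 42.89640247821808
clock: 12.92
tcp_pos: [0.5275, -0.034, 0.2217]
orientation: [-0.001, -0.012, 1.0, 0.0]
wrist_force: [-0.7, -0.2, -2.1]
finger_gap: 0.055
grip_force: 43.3
clock: 13.42
tcp_pos: [0.6279, 0.1051, 0.2208]
orientation: [-0.002, -0.011, 1.0, -0.0]
wrist_force: [-0.1, -0.1, -1.2]
finger_gap: 0.0552
grip_force: 43.5
off x 0.0011 tilt deg -0.05 t 13.4167 [0.6279 0.1051 0.2208] yang 91.22 grip 43.5032057762146
t 13.4667 tcp [0.6271 0.1038 0.2214] yang 91.14 gap 0.0555568894506466 F [ 0.3 -0.3 -1.9]
2302 [605.7 136.8  65.3  35.   86.9] [0.6049 0.1365 0.0045] [361. 187.]
153 [782.8 322.4  49.7  15.9 -65. ] [0.7775 0.3117 0.0084] [567. 389.]
```

Run:
```python
from h import *
c,_=pose('wrist',env.get_state())
for n in('w4','w5','w6','w7'):
    f=np.load(n+'.npz')
    for col in('yellow','green','blue'): print(n,col,*[b[1:] for b in blobs(f['p'],f['d'],c,f['T'],col,.003,.006,1500)])
```

```text
w4 yellow (array([626.2, 136.5,  73.4,  63.5,   0.9]), array([0.6168, 0.1355, 0.0045]), array([275., 207.]))
w4 green (array([433.6, 221.1,  67.1,  62.9,  -6. ]), array([0.4342, 0.2212, 0.0046]), array([348.,  33.]))
w4 blue (array([456.6,  29. , 134.8,  63.8,   9.3]), array([0.4569, 0.0292, 0.0047]), array([168.,  62.]))
w5 yellow (array([641.5, 135.9, 104.3,  64.2,   0.7]), array([0.6364, 0.1375, 0.0046]), array([ 97., 297.]))
w5 green (array([461.7, 217.5,  64.2,  14.2,  87.6]), array([0.4612, 0.2208, 0.0046]), array([184.,  12.]))
w5 blue
w6 yellow (array([641.2, 136.2, 104.1,  64. ,   0.9]), array([0.6377, 0.1371, 0.0046]), array([155., 241.]))
w6 green (array([448. , 218.9,  63.5,  38.8,  84.7]), array([0.4488, 0.2204, 0.0046]), array([222.,  23.]))
w6 blue (array([472.3,  31.1, 102.8,  63.8,   9.3]), array([0.4805, 0.0407, 0.0047]), array([25., 69.]))
w7 yellow
w7 green
w7 blue (array([453.1,  29.5, 144.5,  64. ,   9.3]), array([0.4473, 0.0283, 0.0044]), array([561., 141.]))
```

```bash
python3 -m jog '[0.03,0.1,-0.05,0,0,0,-0.5, 0.077,0.163,-0.2,0,0,0,-0.5, 0.077,0.163,-0.4,0,0,0,-0.5, 0.077,0.163,-0.6,0,0,0,-0.5, 0.077,0.163,-0.75,0,0,0,-0.5, 0.077,0.163,-0.82,0,0,0,-0.5, 0.077,0.163,-0.87,0,0,0,-0.5, 0.077,0.163,-0.9,0,0,0,-0.5, 0.077,0.163,-0.92,0,0,0,-0.5, 0.077,0.163,-0.93,0,0,0,-0.5, 0.077,0.163,-0.93,0,0,0,-0.5]'
```

```text
clock: 14.43
tcp_pos: [0.6439, 0.1365, 0.0384]
orientation: [0.001, -0.009, 1.0, 0.0]
wrist_force: [0.4, -0.0, -0.9]
finger_gap: 0.0553
grip_force: 43.4
```

```bash
python3 -m jog '[-0.006,0,-0.04,0,0,0,-0.5, -0.006,0,-0.07,0,0,0,-0.5, -0.006,0,-0.09,0,0,0,-0.5, -0.006,0,-0.1,0,0,0,-0.5, -0.006,0,-0.108,0,0,0,-0.5, -0.006,0,-0.113,0,0,0,-0.5, -0.006,0,-0.118,0,0,0,-0.5, -0.006,0,-0.122,0,0,0,-0.5, -0.006,0,-0.122,0,0,0,-0.5]'
```

```text
clock: 15.18
tcp_pos: [0.6421, 0.137, 0.0136]
orientation: [0.0, -0.01, 1.0, 0.0]
wrist_force: [-1.9, -0.3, 2.4]
finger_gap: 0.0554
grip_force: 43.9
```

Contact just starting; seat it, release and retreat.

```bash
python3 -m jog '[0,0,-0.004,0,0,0,-0.5, 0,0,-0.006,0,0,0,-0.5, 0,0,-0.006,0,0,0,-0.5]'
python3 -m jog '[0,0,0.004,0,0,0,0.35, 0,0,0.004,0,0,0,0.5, 0,0,0.004,0,0,0,0.8, 0,0,0.004,0,0,0,1, 0,0,0.004,0,0,0,1, 0,0,0.1,0,0,0,1, 0,0,0.3,0,0,0,1, 0,0,0.5,0,0,0,1, 0,0,0.75,0,0,0,1, 0,0,0.9,0,0,0,1, 0,0,0.9,0,0,0,1, 0,0,0.9,0,0,0,1]'
python3 look.py yellow .045 w9
```

```text
clock: 15.43
tcp_pos: [0.6421, 0.137, 0.0136]
orientation: [0.001, -0.01, 1.0, 0.0]
wrist_force: [-4.7, -0.6, 10.2]
finger_gap: 0.0555
grip_force: 45.0
clock: 16.43
tcp_pos: [0.6441, 0.1371, 0.1952]
orientation: [0.003, -0.01, 1.0, 0.0]
wrist_force: [0.1, 0.2, -0.9]
finger_gap: 0.0852
grip_force: 0.0
t 16.4333 tcp [0.6441 0.1371 0.1952] yang 91.12 gap 0.08524564657106738 F [ 0.1  0.2 -0.9]
8309 [641.  137.2  94.5  55.5   1. ] [0.6375 0.1371 0.0461] [325. 214.]
379 [774.1 330.6  46.7  16.3  85.7] [0.7731 0.3241 0.0452] [531. 367.]
```

```bash
python3 -m jog '[-0.5,-0.85,0,0,0,-0.128,1, -0.5,-0.85,0,0,0,-0.128,1, -0.5,-0.85,0,0,0,-0.128,1, -0.5,-0.85,0,0,0,-0.128,1, -0.5,-0.85,0,0,0,-0.128,1, -0.5,-0.85,0,0,0,-0.128,1]'
python3 -m jog '[-0.59,-0.85,0,0,0,0,1, -0.59,-0.85,0,0,0,0,1, -0.59,-0.85,0,0,0,0,1, -0.59,-0.85,0,0,0,0,1, -0.59,-0.85,0,0,0,0,1, -0.59,-0.85,0,0,0,0,1, -0.59,-0.85,0,0,0,0,1]'
python3 look.py green .084 w10
```

```text
clock: 16.98
tcp_pos: [0.5378, -0.0368, 0.1894]
orientation: [-0.003, 0.193, 0.981, -0.001]
wrist_force: [-0.2, 0.8, -0.6]
finger_gap: 0.0855
grip_force: 0.0
clock: 17.57
tcp_pos: [0.4222, -0.2041, 0.1901]
orientation: [-0.001, 0.192, 0.981, 0.001]
wrist_force: [-0.8, 0.8, -0.2]
finger_gap: 0.0854
grip_force: 0.0
t 17.5667 tcp [ 0.4222 -0.2041  0.1901] yang 67.81 gap 0.08541608471908327 F [-0.8  0.8 -0.2]
12814 [ 428.5 -202.3  114.9   54.9  -21.2] [ 0.4229 -0.2007  0.0852] [331. 244.]
```

View pics/w10.png

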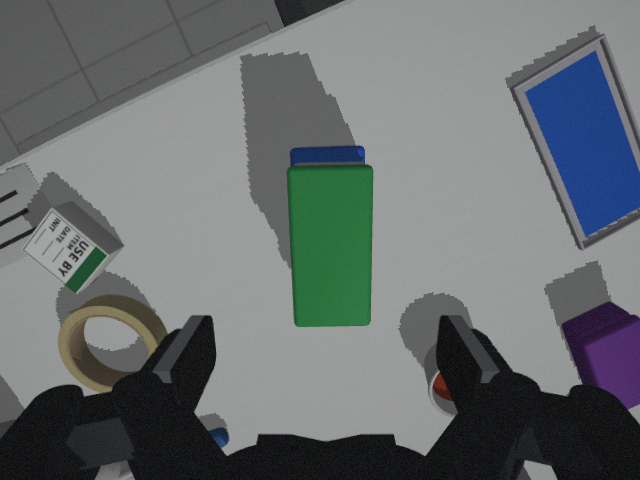

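Green lid centred at (331,245), aligned.

```bash
python3 -m jog '[0.024,-0.001,-0.2,0,0,0.0055,1, 0.024,-0.001,-0.35,0,0,0.0055,1, 0.024,-0.001,-0.5,0,0,0.0055,1, 0.024,-0.001,-0.6,0,0,0.0055,1, 0.024,-0.001,-0.66,0,0,0.0055,1, 0.024,-0.001,-0.695,0,0,0.0055,1, 0.024,-0.001,-0.695,0,0,0.0055,1, 0.024,-0.001,-0.695,0,0,0.0055,1]' 40
python3 -m jog '[0,0,0,0,0,0,0.5, 0,0,0,0,0,0,0.4, 0,0,0,0,0,0,0.35, 0,0,0,0,0,0,0.3, 0,0,0,0,0,0,0.2, 0,0,0,0,0,0,-0.5, 0,0,0,0,0,0,-0.5, 0,0,0,0,0,0,-0.5]' 40
```

```text
clock: 18.28
tcp_pos: [0.4292, -0.2023, 0.0525]
orientation: [-0.0, 0.181, 0.984, 0.0]
wrist_force: [0.2, -0.2, 0.9]
finger_gap: 0.0856
grip_force: 0.0
clock: 18.95
tcp_pos: [0.4296, -0.2037, 0.0538]
orientation: [0.001, 0.182, 0.983, -0.0]
wrist_force: [0.0, 2.6, 5.5]
finger_gap: 0.0552
grip_force: 43.1
```

```bash
python3 -m jog '[0,0,0.05,0,0,0,-0.5, 0,0,0.15,0,0,0,-0.5, 0,0,0.3,0,0,0,-0.5, 0,0,0.45,0,0,0,-0.5, 0,0,0.6,0,0,0,-0.5, 0,0,0.6,0,0,0,-0.5]'
python3 held.py green .058 .0305
python3 -m jog '[0,0.5,0.1,0,0,0.08,-0.5, 0,1,0.1,0,0,0.083,-0.5, 0,1,0.1,0,0,0.083,-0.5, 0,1,0.1,0,0,0.083,-0.5, 0,1,0.1,0,0,0.083,-0.5, 0,1,0.1,0,0,0.083,-0.5]'
python3 -m jog '[-0.05,0.5,0,0,0,0,-0.5, -0.1,0.7,0,0,0,0,-0.5, -0.1,0.7,0,0,0,0,-0.5, -0.1,0.7,0,0,0,0,-0.5, -0.1,0.7,0,0,0,0,-0.5, -0.1,0.7,0,0,0,0,-0.5]'
python3 held.py green .058 .0305; python3 look.py green .003 w11
```

```text
clock: 19.45
tcp_pos: [0.4313, -0.2052, 0.1784]
orientation: [0.004, 0.182, 0.983, -0.002]
wrist_force: [1.0, -0.4, -2.1]
finger_gap: 0.0552
grip_force: 43.7
off x 0.0015 tilt deg -0.51 t 19.45 [ 0.4313 -0.2052  0.1784] yang 69.05 grip 43.732150197029114
clock: 20.0
tcp_pos: [0.4269, 0.0021, 0.1917]
orientation: [-0.001, 0.049, 0.999, 0.002]
wrist_force: [-0.8, -0.5, -3.1]
finger_gap: 0.0552
grip_force: 44.4
clock: 20.5
tcp_pos: [0.4077, 0.1372, 0.1914]
orientation: [-0.001, 0.051, 0.999, -0.0]
wrist_force: [-0.0, 0.5, -2.5]
finger_gap: 0.0553
grip_force: 44.8
off x 0.0013 tilt deg 17.55 t 20.5 [0.4077 0.1372 0.1914] yang 84.15 grip 44.80190455913544
t 20.55 tcp [0.4081 0.1365 0.1916] yang 84.06 gap 0.05521657915278085 F [-0.9 -0.3 -2.9]
7554 [406.3 224.  122.6  63.6  -6. ] [0.3879 0.2311 0.0045] [342. 289.]
```

View pics/w11.png

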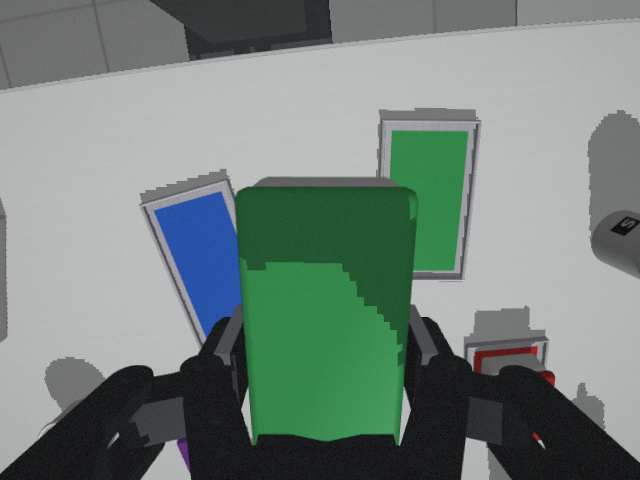

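Green box held square. The green tray is in full view at (428,200), with the liner's ends at rows 130 and 270. The shaker is well to the right at (620,235).

```bash
python3 -m jog '[-0.003,0.2,-0.03,0,0,0,-0.5, -0.003,0.4,-0.15,0,0,0,-0.5, -0.003,0.435,-0.3,0,0,0,-0.5, -0.003,0.435,-0.45,0,0,0,-0.5, -0.003,0.435,-0.57,0,0,0,-0.5, -0.003,0.435,-0.66,0,0,0,-0.5, -0.003,0.435,-0.71,0,0,0,-0.5, -0.003,0.435,-0.75,0,0,0,-0.5, -0.003,0.435,-0.77,0,0,0,-0.5, -0.003,0.435,-0.77,0,0,0,-0.5]'
```

```text
clock: 21.43
tcp_pos: [0.4082, 0.2228, 0.038]
orientation: [-0.001, 0.053, 0.999, -0.0]
wrist_force: [0.1, 0.8, -2.5]
finger_gap: 0.0553
grip_force: 44.8
```

```bash
python3 -m jog '[-0.004,0.005,-0.04,0,0,0,-0.5, -0.004,0.005,-0.07,0,0,0,-0.5, -0.004,0.005,-0.085,0,0,0,-0.5, -0.004,0.005,-0.095,0,0,0,-0.5, -0.004,0.005,-0.103,0,0,0,-0.5, -0.004,0.005,-0.109,0,0,0,-0.5, -0.004,0.005,-0.114,0,0,0,-0.5, -0.004,0.005,-0.114,0,0,0,-0.5]'
```

```text
clock: 22.1
tcp_pos: [0.4074, 0.2247, 0.0159]
orientation: [0.0, 0.052, 0.999, 0.0]
wrist_force: [-0.0, -1.0, -2.3]
finger_gap: 0.0557
grip_force: 45.0
```

```bash
python3 -m jog '[0,0,-0.003,0,0,0,-0.5, 0,0,-0.006,0,0,0,-0.5, 0,0,-0.009,0,0,0,-0.5, 0,0,-0.011,0,0,0,-0.5, 0,0,-0.011,0,0,0,-0.5]'
```

```text
clock: 22.52
tcp_pos: [0.4076, 0.2248, 0.0148]
orientation: [0.0, 0.052, 0.999, 0.0]
wrist_force: [-3.5, -1.1, 8.7]
finger_gap: 0.0554
grip_force: 46.4
```

```bash
python3 -m jog '[0,0,0.004,0,0,0,0.35, 0,0,0.004,0,0,0,0.5, 0,0,0.004,0,0,0,0.8, 0,0,0.004,0,0,0,1, 0,0,0.004,0,0,0,1, 0,0,0.1,0,0,0,1, 0,0,0.3,0,0,0,1, 0,0,0.5,0,0,0,1, 0,0,0.7,0,0,0,1, 0,0,0.75,0,0,0,1, 0,0,0.75,0,0,0,1, 0,0,0.75,0,0,0,1]'
python3 look.py green .045 w12
python3 -m jog '[0,-1,0,0,0,-0.083,1, 0,-1,0,0,0,-0.083,1, 0,-1,0,0,0,-0.083,1, 0,-1,0,0,0,-0.083,1, 0,-1,0,0,0,-0.083,1, 0,-1,0,0,0,-0.083,1]'
python3 -m jog '[0.05,-1,0,0,0,0,1, 0.05,-1,0,0,0,0,1, 0.05,-1,0,0,0,0,1, 0.05,-1,0,0,0,0,1, 0.05,-1,0,0,0,0,1, 0.05,-1,0,0,0,0,1, 0.05,-1,0,0,0,0,1]'
python3 -m jog '[0.04,-0.13,0,0,0,0,1, 0.04,-0.13,0,0,0,0,1, 0.04,-0.13,0,0,0,0,1]'
python3 look.py blue .042 w13
```

```text
clock: 23.52
tcp_pos: [0.4078, 0.2248, 0.1639]
orientation: [0.001, 0.052, 0.999, 0.0]
wrist_force: [-0.4, 0.5, -0.7]
finger_gap: 0.0854
grip_force: 0.0
t 23.5167 tcp [0.4078 0.2248 0.1639] yang 84.0 gap 0.0854380307883805 F [-0.4  0.5 -0.7]
12139 [406.4 225.  114.1  55.4  -6.1] [0.4007 0.2254 0.0461] [325. 225.]
clock: 24.07
tcp_pos: [0.4062, 0.0201, 0.1616]
orientation: [-0.002, 0.185, 0.983, -0.001]
wrist_force: [0.3, 0.0, -0.2]
finger_gap: 0.0853
grip_force: 0.0
clock: 24.65
tcp_pos: [0.4164, -0.176, 0.1616]
orientation: [-0.002, 0.183, 0.983, 0.001]
wrist_force: [-0.4, 0.9, 0.6]
finger_gap: 0.0851
grip_force: 0.0
clock: 24.9
tcp_pos: [0.425, -0.2001, 0.1624]
orientation: [-0.001, 0.181, 0.983, 0.001]
wrist_force: [-0.6, -0.2, -0.2]
finger_gap: 0.0853
grip_force: 0.0
t 24.9 tcp [ 0.425  -0.2001  0.1624] yang 69.09 gap 0.08534016915059513 F [-0.6 -0.2 -0.2]
13814 [ 428.9 -202.8  135.    55.2  -20.3] [ 0.4218 -0.2009  0.0431] [323. 235.]
```

View pics/w13.png

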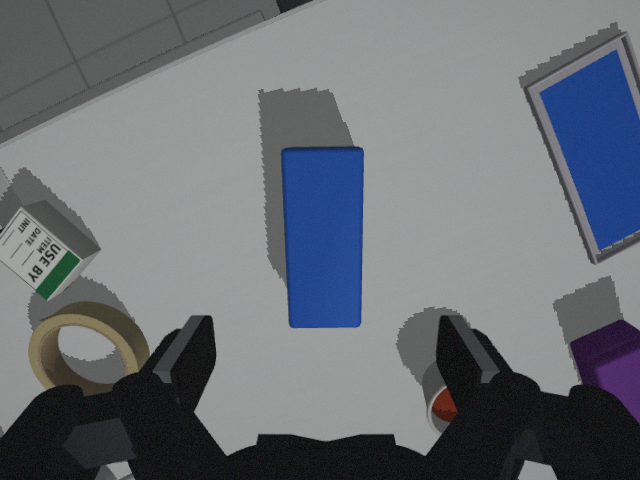

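Blue lid centred at (324,237), alone on the table now; cup clear at (440,400).

```bash
python3 -m jog '[0.01,-0.02,-0.2,0,0,0.003,1, 0.01,-0.02,-0.35,0,0,0.003,1, 0.01,-0.02,-0.5,0,0,0.003,1, 0.01,-0.02,-0.62,0,0,0.003,1, 0.01,-0.02,-0.69,0,0,0.003,1, 0.01,-0.02,-0.73,0,0,0.003,1, 0.01,-0.02,-0.75,0,0,0.003,1, 0.01,-0.02,-0.75,0,0,0.003,1]' 40
python3 -m jog '[0,0,0,0,0,0,0.5, 0,0,0,0,0,0,0.4, 0,0,0,0,0,0,0.35, 0,0,0,0,0,0,0.3, 0,0,0,0,0,0,0.2, 0,0,0,0,0,0,-0.5, 0,0,0,0,0,0,-0.5, 0,0,0,0,0,0,-0.5]' 40
```

```text
clock: 25.62
tcp_pos: [0.427, -0.2041, 0.0133]
orientation: [-0.001, 0.176, 0.984, 0.0]
wrist_force: [-0.4, 0.3, 0.8]
finger_gap: 0.0853
grip_force: 0.0
clock: 26.28
tcp_pos: [0.4285, -0.2052, 0.0151]
orientation: [0.001, 0.177, 0.984, 0.0]
wrist_force: [1.2, 3.5, 8.4]
finger_gap: 0.0551
grip_force: 41.9
```

```bash
python3 -m jog '[0,0,0.05,0,0,0,-0.5, 0,0,0.15,0,0,0,-0.5, 0,0,0.3,0,0,0,-0.5, 0,0,0.45,0,0,0,-0.5, 0,0,0.6,0,0,0,-0.5, 0,0,0.6,0,0,0,-0.5]'
python3 held.py blue .068 .0275
python3 -m jog '[0.05,0.3,0.1,0,0,0.04,-0.5, 0.1,0.6,0.1,0,0,0.12,-0.5, 0.13,0.8,0.1,0,0,0.164,-0.5, 0.13,0.8,0.1,0,0,0.164,-0.5, 0.13,0.8,0.1,0,0,0.164,-0.5, 0.13,0.8,0.1,0,0,0.164,-0.5, 0.13,0.8,0.1,0,0,0.164,-0.5]'
python3 held.py blue .068 .0275; python3 look.py blue .003 w14
```

```text
clock: 26.78
tcp_pos: [0.43, -0.2075, 0.1392]
orientation: [0.004, 0.177, 0.984, -0.002]
wrist_force: [1.3, -0.2, -3.7]
finger_gap: 0.0551
grip_force: 45.4
off x 0.0002 tilt deg -0.04 t 26.7833 [ 0.43   -0.2075  0.1392] yang 69.59 grip 45.41765034198761
clock: 27.42
tcp_pos: [0.4525, -0.0451, 0.1524]
orientation: [-0.001, -0.079, 0.997, 0.0]
wrist_force: [-0.4, -1.3, -4.2]
finger_gap: 0.0552
grip_force: 46.0
off x -0.0001 tilt deg 3.23 t 27.4167 [ 0.4525 -0.0451  0.1524] yang 99.12 grip 45.97772777080536
t 27.4667 tcp [ 0.4526 -0.0458  0.1526] yang 99.03 gap 0.05500179992433797 F [-0.1 -0.5 -3.6]
7897 [452.9  30.3 144.7  63.2  10. ] [0.4387 0.0407 0.0045] [342. 281.]
```

View pics/w14.png

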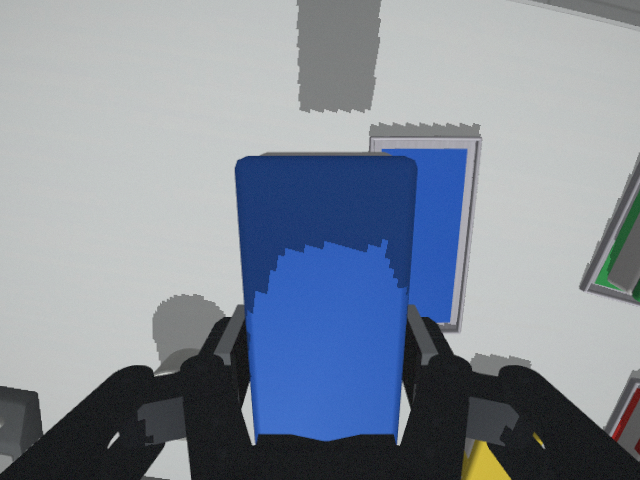

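Blue box held square, its tray beside it at (425,235).

```bash
python3 -m jog '[0.002,0.2,-0.02,0,0,0.001,-0.5, 0.002,0.35,-0.1,0,0,0.001,-0.5, 0.002,0.377,-0.25,0,0,0.001,-0.5, 0.002,0.377,-0.38,0,0,0.001,-0.5, 0.002,0.377,-0.47,0,0,0.001,-0.5, 0.002,0.377,-0.52,0,0,0.001,-0.5, 0.002,0.377,-0.56,0,0,0.001,-0.5, 0.002,0.377,-0.57,0,0,0.001,-0.5, 0.002,0.377,-0.57,0,0,0.001,-0.5]'
```

```text
clock: 28.27
tcp_pos: [0.4536, 0.0292, 0.0393]
orientation: [-0.0, -0.08, 0.997, 0.0]
wrist_force: [-0.1, -0.6, -3.0]
finger_gap: 0.0549
grip_force: 46.0
```

```bash
python3 -m jog '[-0.003,0,-0.04,0,0,0,-0.5, -0.003,0,-0.06,0,0,0,-0.5, -0.003,0,-0.075,0,0,0,-0.5, -0.003,0,-0.085,0,0,0,-0.5, -0.003,0,-0.091,0,0,0,-0.5, -0.003,0,-0.096,0,0,0,-0.5, -0.003,0,-0.1,0,0,0,-0.5, -0.003,0,-0.1,0,0,0,-0.5]'
```

```text
clock: 28.93
tcp_pos: [0.4533, 0.0301, 0.0197]
orientation: [0.0, -0.081, 0.997, 0.0]
wrist_force: [0.0, -1.0, -3.6]
finger_gap: 0.0555
grip_force: 46.1
```

```bash
python3 -m jog '[0,0,-0.004,0,0,0,-0.5, 0,0,-0.008,0,0,0,-0.5, 0,0,-0.012,0,0,0,-0.5, 0,0,-0.015,0,0,0,-0.5, 0,0,-0.015,0,0,0,-0.5]'
```

```text
clock: 29.35
tcp_pos: [0.4534, 0.0301, 0.0181]
orientation: [0.0, -0.081, 0.997, 0.0]
wrist_force: [-4.9, -0.6, 11.4]
finger_gap: 0.0554
grip_force: 47.8
```

Seated; release, retreat, and check everything.

```bash
python3 -m jog '[0,0,0.004,0,0,0,0.35, 0,0,0.004,0,0,0,0.5, 0,0,0.004,0,0,0,0.8, 0,0,0.004,0,0,0,1, 0,0,0.004,0,0,0,1, 0,0,0.1,0,0,0,1, 0,0,0.3,0,0,0,1, 0,0,0.5,0,0,0,1, 0,0,0.7,0,0,0,1, 0,0,0.8,0,0,0,1, 0,0,0.8,0,0,0,1, 0,0,0.8,0,0,0,1]'
python3 look.py blue .045 w15
python3 -m jog '[0,-0.9,0.7,0,0,0,1, 0,-0.9,0.7,0,0,0,1, 0,-0.9,0.7,0,0,0,1, 0,-0.9,0.7,0,0,0,1, 0,-0.9,0.7,0,0,0,1, 0,-0.9,0.7,0,0,0,1, 0,-0.9,0.7,0,0,0,1]'
python3 - <<'E'
from h import *
p,d=eyes.read_camera('scene'); cv2.imwrite('pics/end.png',p[:,:,::-1]); c,T=pose('scene')
for col in('blue','green','yellow','red'): print(col,*[b[1:3] for b in blobs(p,d,c,T,col,.045,.006,100)])
E
```

```text
clock: 30.35
tcp_pos: [0.4543, 0.03, 0.1779]
orientation: [0.002, -0.081, 0.997, -0.0]
wrist_force: [-0.5, 0.3, -0.9]
finger_gap: 0.0857
grip_force: 0.0
t 30.35 tcp [0.4543 0.03   0.1779] yang 99.31 gap 0.08572017355111523 F [-0.5  0.3 -0.9]
13087 [452.8  30.1 134.4  55.6   9.3] [0.4458 0.0293 0.0461] [325. 217.]
clock: 30.98
tcp_pos: [0.454, -0.1534, 0.3173]
orientation: [0.001, -0.079, 0.997, -0.001]
wrist_force: [0.2, -0.3, 0.0]
finger_gap: 0.0853
grip_force: 0.0
blue (array([450.7,  24.6, 136. ,  55.9,   9.7]), array([0.4451, 0.0236, 0.0458]))
green (array([402.9, 217.1, 110.5,  55.1,  -6.3]), array([0.4004, 0.2171, 0.0454]))
yellow (array([636.9, 132.7,  97.5,  58.7,   1.8]), array([0.6358, 0.1309, 0.0459]))
red (array([599.6, 294.2,  77.3,  61.4,  -1. ]), array([0.5978, 0.2951, 0.0457])) (array([779.2, -34.9,  63.6,  51.8,  26.7]), array([ 0.7719, -0.0411,  0.0478]))
```

View pics/end.png

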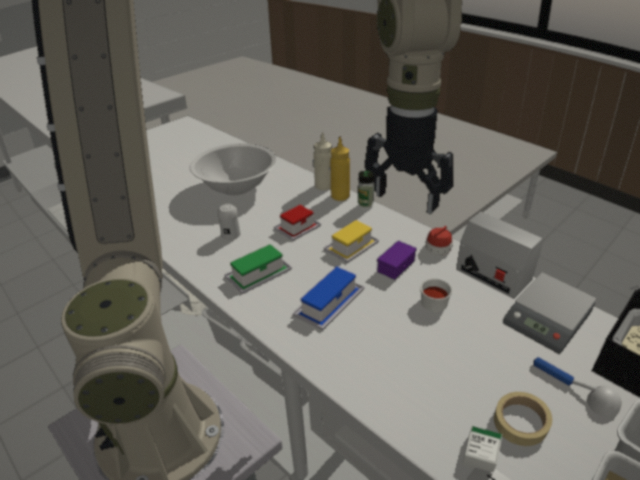

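All four boxes sit flat in their trays: red (297,220), yellow (352,238), green (257,265) and blue (330,294). The cup (435,293) and shaker (228,220) are where they were, and the arm is clear.

```bash
python3 -c "
from workcell import env
print(env.hand_in())"
```

```text
the job is handed in; nothing more can be done
None
```

All four boxes are flat in the trays of their lid colours, the sauce cup, shaker and purple look-alike were left alone, and the job was handed in at about 31 s on the robot's clock.

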